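Clamp a board nest under a swing-arm hold-down: snug plus an eighth of a turn

TASK

Lay the loose board nest flat on the clamping station between its dowels, with the end that has the two screw heads where the clamp foot comes down, and swing the clamp arm over it against its stop. Turn the hand knob clockwise until the resistance rises sharply as the foot meets the nest, then add one eighth of a turn more and let go. Do not overtighten it at any time, and leave the other tools on the bench where they lie.

Things in the scene. Friction and masses are not known exactly. Their poses are not given: they have to be found in the camera images.
- nest_center (a point): Centre of the loose nest: white machined block 44 (its x) x 64 (its y) x 18 mm (z, up), 0.13 kg; this point is 9 mm above its underside. On its top are two screw heads at the +y end, two pins 6 mm tall at the -y end and a half-moon pocket between. Grasp it across the 44 mm.
- nest_land (a point): Middle of the bare strip between the nest's two screw heads, on its top face, 20 mm along +y from its centre. The clamp foot must come down here. Axes as the nest's.
- seat (a point): Centre of the seat on the station's fixed aluminium base plate, on the plate's top, 10 mm above the bench. The nest lies here, its axes parallel to the seat's (+y to +y), between eight steel dowels 6 mm across and 8.5 mm tall with tapered tops, four at its long sides (22 mm either way from the middle along y) and two at each end, 2 mm clear of it all round.
- seat_land (a point): Point 20 mm along the seat's +y from the seat's centre and 18 mm above the plate: where the clamp foot comes down and where nest_land belongs.
- column: Upright steel column (18 mm thick) at the side of the seat that is away from the robot; the clamp arm swings about its vertical axis. Origin on the axis, level with the base plate's top. Its top is 60 mm above its origin.
- clamp_arm (a joint): Angle of the clamp arm, rad: 0 over the seat against its stop, positive swung open, anticlockwise seen from above. Starts open. Light friction (0.1 N m): it stays where it is left. The knob's axis is 80 mm from the column's axis. The arm is a bar 20 mm wide; its top is 51 mm above the column's origin. The foot starts 2 to 6 mm higher than the nest's top.
- knob_grip (a point): On the axis of the black lobed hand knob at the arm's end, 14 mm above the knob's underside and 12 mm below its top; grasp here from above. The knob is round, 34 mm across, 26 mm tall; before tightening its underside is 12 mm above the arm. The arm can be swung by the knob.
- knob (a joint): Turn of the knob, rad, 0 at the start, growing clockwise seen from above (tightening). Knob, screw and the round rubber foot (21 mm) under the arm go down 8 mm a turn. It runs freely at about 0.04 N m; 1.4 to 4.7 rad on (the foot is set differently each time) the foot meets the nest, and from there the torque climbs by about 0.15 N m a rad. It stays where it is left.
- solvent_bottle: White round bottle, 62 mm across, 112 mm tall, origin under its middle. To be left alone.
- cutters: Flush cutters with orange handles, 52x138x12 mm, lying on the bench. To be left alone.
- tweezers: Steel tweezers, 11x122x9 mm, lying on the bench. To be left alone.
- loupe: Black loupe, 34 mm across, 34 mm tall, standing on the bench. To be left alone.
- connector: Small black connector, 13x24x9 mm, lying on the bench. To be left alone.
Things that resemble listed ones, but are neither listed nor needed, are in the scene too. There is more than one size of the part that bears nest_center; the job needs the larger. What is shaped like the column but yellow is not meant.

How it is judged:
By the outcome, as a careful person would: the job done as asked, in the order asked, and still so for the second after the job is handed in, with the robot touching nothing.
It also fails if it takes over 72 s, if anything falls off the work surface, if the arm or the gripper's body presses on something with over 40 N, if the wrist force passes 120 N, or if a joint passes its speed limit or range.

ROBOT

A 6-joint arm with a two-finger parallel gripper is mounted at the origin on a cart in front of the work surface, level with it; the furniture and walls round the work are solid. World frame = base frame: x ahead of the robot, y to its left, z up, the work surface at z = 0. Lengths are in mm, angles in rad, forces in N, time in s.
With the tool pointing down it reaches from about 350 to 925 mm from the base axis. Payload 6.4 kg.
Tool frame: the origin (TCP) lies on the centre line of the jaws, within the pads' length; the fingertips stand 22 mm ahead of it and the grasp point (between the pads) lies 3 mm ahead of it; z points along the fingers, y is the line along which they close (so a half turn about z gives the same grasp; the last joint's range is limited). The gripper opens to 85 mm and grips with 20 to 120 N. Pads are 22 mm wide; open, the fingers measure 114 mm over their backs; the gripper's body (76 mm by 85 mm) begins 54 mm behind the grasp point. The pads swing forward as they close: fully open they stand 13 mm farther back than shut.
Start: joints at [0.928, 0.245, 1.558, -0, 1.339, -0.174], TCP at [293.68, 579.885, 253.29] pointing down, gripper open.
Joint ranges: [-3.13, 3.13], [-1.02, 2.26], [0.13, 2.54], [-0.95, 4.09], [0.21, 2.88], [-2.74, 2.74]. Speed limits (rad/s): [2.57, 2.57, 3.14, 3.14, 3.14, 3.14].

INTERFACE

Orientations are given as [roll, pitch, yaw] about the fixed x, y, z axes, in that order (R = Rz(yaw) Ry(pitch) Rx(roll)).
In Python, from bench import r gives the robot as it stands. The module is installed in compiled form; this text tells all that it offers.
- The arm moves only by the tool apply_moves, never from a script. Its argument "motion" is a list that holds one entry, the list of rows, each a list of 4 numbers: the shift along the tool's x, y, z each as a share of 0.15 m, from -1 to 1, then the turn about the tool's z as a share of pi/2 rad, from -1 to 1. A call has 1 to 10 rows; each row is the pose to reach, as a shift and turn from the pose commanded when the call began, along the tool's axes at that moment; what a row does not reach only later rows make up. A row lasts 1/12 s, in which the tool goes at most 41.7 mm and 7.16 degrees, less where a joint would pass 70% of its speed; a pose out of reach is approached as far as the arm can. A call with a number of a shift or a turn outside -1 to 1 is refused whole. A call with a gripper value outside its range is refused whole. "hand" is the finger opening in mm, from 0 to 85.4, set as the call begins (left out, the last holds). The fingers move at their own pace and stop on an object; the grip force is fixed at half the most. Time passes only in rows, so rows that repeat a pose let the fingers close. It gives the time, the measured TCP pose, the force, the opening and the grip force at its end, in the units of the state.
- r.get_state(): the state, without advancing time (a new reading comes with each control period).
- r.snapshot(name): name is "side" or "top" or "wrist"; returns (picture, depth): 420x560x3 uint8, red, green, blue; 420x560 float32, mm along the optical axis (not along the pixel's ray), 0 where there is no reading.
- r.camera_params(name): a dict with "vfov" (degrees; the focal length in pixels is half the picture's height over the tangent of half this angle, whatever the lens; pixels are square), "cx", "cy" (the principal point, pixels), "R" (3x3) and "t" (3): a world point X has camera coordinates R X + t; the wrist camera has in their place "tool_from_camera" (4x4, takes a point from camera to tool coordinates, whose origin is the TCP and whose axes are the flange's). Camera axes: x right, y down, z forward; pixel columns grow to the right and rows downward; lengths in mm; the calibration is good to about 2 mm. A picture is of the moment at which its call begins: read the wrist's pose just before it. camera_params takes no time and is no camera call.
- r.hand_in(): hands the job in; it is judged then, once.
The state is a dict: "time": time; "joints": joint angles; "joint_vel": joint speeds; "tau": joint torques, N m; "tool_pos": TCP position; "ee_rot": TCP orientation; "contact_force": force on the tool from outside, world axes, zero at the start; "moment": the same for the moment, N m; "grip_width": finger opening in mm; "grasp_force": force on a finger pad.
Only numpy, scipy, OpenCV 4.12 (cv2) and the standard library are available. Lean on these libraries where they do the work, as an engineer would, in place of code of your own. Each camera call takes 0.05 s, during which the arm holds its last target. There are 200 camera calls.

## Working session

There is one attempt and no reset: what is moved stays moved. The work goes in short steps, Python scripts to look and compute and a tool call to move; the robot and the scene stay as the last step left them, time stands still between calls to the robot, and variables do not carry over. Pictures are saved under pics/ and viewed, at most 10 in all, crops included, and the job is handed in when it is done.

Besides the shell and the picture viewer there is one more tool, called after ">>>" as name(argument=value, ...) on one line, values as JSON. apply_moves: Moves the arm, as the interface text tells. Shift numbers are shares of 0.15 m and turn numbers shares of pi/2 rad, none past 1 either way. Its arguments: {"type":"object","properties":{"motion":{"type":"array","items":{"type":"array","items":{"type":"array","items":{"type":"number","minimum":-1,"maximum":1}}}},"hand":{"type":"number"}},"required":["motion"]}

```bash
mkdir -p pics; cat > h.py <<'E'
import numpy as np, cv2
from bench import r
def snap(n,save=None):
    p,d=r.snapshot(n)
    if save: cv2.imwrite('pics/'+save,p[:,:,::-1])
    return p,d
def cam(n,st=None):
    c=r.camera_params(n); f=210/np.tan(np.radians(c['vfov'])/2)
    if n=='wrist':
        from scipy.spatial.transform import Rotation as Ro
        T=np.eye(4);T[:3,:3]=Ro.from_euler('xyz',st['ee_rot']).as_matrix();T[:3,3]=st['tool_pos']
        M=T@np.array(c['tool_from_camera']);Rcw=M[:3,:3];o=M[:3,3]
    else:
        Rcw=np.array(c['R']).T;o=-Rcw@np.array(c['t'])
    return f,c['cx'],c['cy'],Rcw,o
def plane(C,u,v,z):
    f,cx,cy,R,o=C
    d=R@np.array([(u-cx)/f,(v-cy)/f,1.]);return o+d*(z-o[2])/d[2]
def cloud(C,d):
    f,cx,cy,R,o=C
    v,u=np.mgrid[:d.shape[0],:d.shape[1]]
    P=np.stack([(u-cx)/f*d,(v-cy)/f*d,d],-1)
    return P@R.T+o
def proj(C,X):
    f,cx,cy,R,o=C; q=R.T@(np.array(X)-o); return q[0]/q[2]*f+cx,q[1]/q[2]*f+cy
E
python3 - <<'E'
from h import *
s=r.get_state();print(s)
for n in['top','side','wrist']:
    p,d=snap(n,n+'0.png');c=r.camera_params(n);print(n,c)
    np.save(n+'0.npy',d)
E
```

```text
{'time': 0.0, 'joints': array([ 9.27906315e-01,  2.45799982e-01,  1.55902364e+00, -1.46817209e-05,
        1.33865459e+00, -1.74085765e-01]), 'joint_vel': array([-0.00022509,  0.00103547, -0.00119027,  0.0005266 , -0.00030126,
       -0.00071398]), 'tau': array([ 1.66772239e-03, -4.29519510e+01, -3.26119995e+01, -1.60674413e-04,
        5.48574302e-03,  9.71193685e-06]), 'tool_pos': array([293.36234174, 579.46237746, 252.18409854]), 'ee_rot': array([-3.13973311e+00, -3.12528673e-04,  2.67279151e+00]), 'contact_force': array([-0.19290807,  0.16566046, -1.20771626]), 'moment': array([-0.03398056,  0.0014841 ,  0.02054338]), 'grasp_force': 0.0, 'grip_width': 85.40448301334736}
top {'vfov': 45.98046410674427, 'cx': 275.3004700083943, 'cy': 210.14815268193453, 'R': array([[-0.02496455, -0.99956889,  0.01545347],
       [-0.99620453,  0.02358517, -0.08378708],
       [ 0.08338648, -0.01748653, -0.99636385]]), 't': array([ 230.94188931,  508.96748662, 1160.53161122])}
side {'vfov': 45.52220483975564, 'cx': 276.3335779947756, 'cy': 209.47869753822692, 'R': array([[ 0.84647413, -0.53207006, -0.01957015],
       [-0.27952965, -0.41282176, -0.86685718],
       [ 0.45314977,  0.73924262, -0.4981723 ]]), 't': array([-308.68180676,  336.3690641 ,  724.80283069])}
wrist {'vfov': 62.016975264478674, 'cx': 277.5261794116711, 'cy': 213.2098809302144, 'tool_from_camera': array([[ 1.09476651e-03, -9.65343319e-01, -2.60980993e-01,
         6.54176826e+01],
       [ 9.99999249e-01,  9.13155405e-04,  8.17136972e-04,
         3.41104961e-01],
       [-5.50501512e-04, -2.60981692e-01,  9.65343594e-01,
        -1.20287961e+02],
       [ 0.00000000e+00,  0.00000000e+00,  0.00000000e+00,
         1.00000000e+00]])}
```

View pics/top0.png

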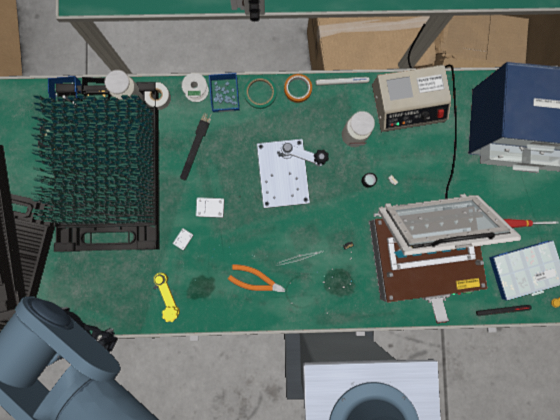

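View pics/side0.png

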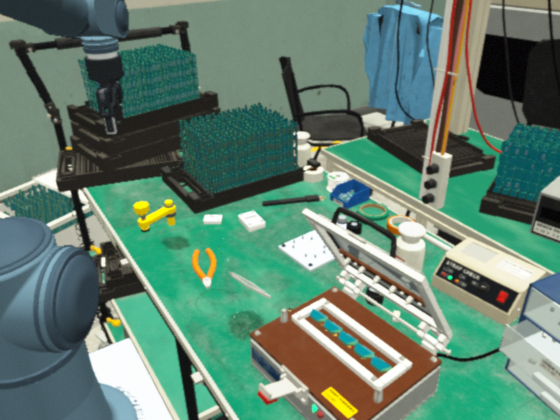

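The top view shows the larger nest near (210,207), a smaller one at (183,239), the station plate at (285,172) with the column at (287,148), and the knob at (321,157). In the side view the fixture lid hides part of the station. Next I'll measure these and take a closer crop.

```bash
python3 - <<'E'
from h import *
im=cv2.imread('pics/top0.png');C=cam('top');d=np.load('top0.npy')
P=cloud(C,d)
for n,(u,v,z) in dict(nest=(210,207,18),small=(183,239,15),col=(287,148,70),knob=(321,157,85),plate=(285,172,10)).items():
    print(n,plane(C,u,v,z).round(1),P[v,u].round(1))
def wh(x0,y0,x1,y1,lo=(185,)*3):
    m=np.zeros(im.shape[:2],np.uint8);m[y0:y1,x0:x1]=cv2.inRange(im,lo,(255,)*3)[y0:y1,x0:x1]
    c=max(cv2.findContours(m,0,2)[0],key=cv2.contourArea);return cv2.minAreaRect(cv2.convexHull(c))
for b,z in(((190,192,230,222),18),((250,130,318,215),10)):
    q=wh(*b,lo=(150,)*3);print(q);print(np.array([plane(C,*k,z) for k in cv2.boxPoints(q)]).round(1), plane(C,*q[0],z))
a=cv2.resize(im[185:260,165:240],None,fx=6,fy=6,interpolation=2)
b=cv2.resize(im[132:212,250:335],None,fx=450/80,fy=450/80,interpolation=2)
cv2.imwrite('pics/crop.png',cv2.resize(np.hstack([a,b]),None,fx=.85,fy=.85))
E
```

```text
nest [525.8 373.9  18. ] [526.2 374.5  13. ]
small [451.3 439.3  15. ] [451.5 440.6   7.4]
col [653.4 188.8  70. ] [653.3 188.8  70.6]
knob [627.8 112.6  85. ] [625.3 114.2  98.2]
plate [607.3 192.5  10. ] [606.8 192.7  13. ]
((209.5, 207.0), (18.0, 27.0), 90.0)
[[548.1 407.   18. ]
 [546.6 342.6  18. ]
 [503.5 343.3  18. ]
 [505.1 407.5  18. ]] [525.8065027  375.10889328  18.        ]
((287.35205078125, 172.59451293945312), (64.27645874023438, 54.907169342041016), 83.9909896850586)
[[678.7 259.5  10. ]
 [690.1 126.2  10. ]
 [533.3 114.9  10. ]
 [522.5 246.7  10. ]] [605.71598961 186.89082427  10.        ]
```

View pics/crop.png

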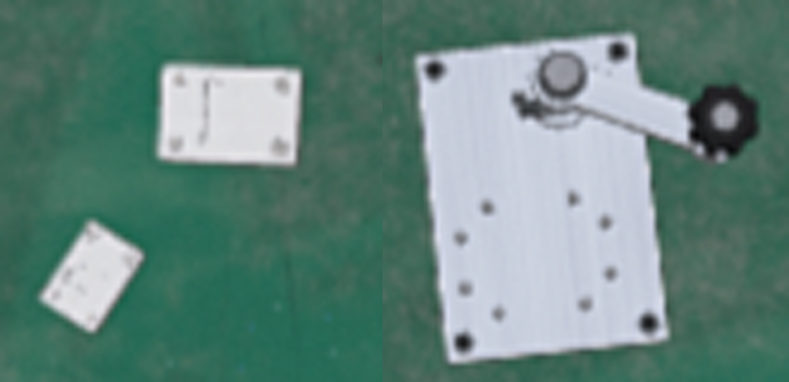

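The crop shows the nest's dark pocket line toward its left end, and two features at each end. Eight dowels sit at the near part of the plate, with their long axis close to world y. Next I'll work out the seat geometry and start moving.

```bash
cat >> h.py <<'E'
def need(xyz,yaw=None):
    s=r.get_state();from scipy.spatial.transform import Rotation as Ro
    R=Ro.from_euler('xyz',s['ee_rot']).as_matrix()
    dl=R.T@(np.array(xyz,float)-s['tool_pos'])
    t=0 if yaw is None else -((yaw-s['ee_rot'][2]+np.pi)%(2*np.pi)-np.pi)
    print('pos',s['tool_pos'].round(1),'rot',s['ee_rot'].round(4),'j6',s['joints'][5].round(3),'t',round(s['time'],2))
    print('delta mm',dl.round(1),'shares',(dl/150).round(4),'turn',round(t/(np.pi/2),4))
E
python3 - <<'E'
from h import *
C=cam('top');k=450/80*.85
D=[plane(C,250+(u-382.5)/k,132+v/k,18.5)[:2] for u,v in[(487,207),(573,199),(605,222),(610,273),(585,304),(499,313),(465,288),(461,238)]]
D=np.array(D);c=D.mean(0);print(D.round(1),c)
ax=(D[1]-D[0]+D[4]-D[5]);ax/=np.linalg.norm(ax);print('ax',ax)
col=plane(C,250+(562-382.5)/k,132+75/k,70)[:2];kn=plane(C,250+(724-382.5)/k,132+120/k,99)[:2]
print('col',col,'knob',kn,np.linalg.norm(kn-col))
for s in(1,-1):print(s,np.linalg.norm(c+20*s*ax-col),c+20*s*ax)
need([526,374,250],np.pi/2)
E
```

```text
[[598.7 224.6]
 [601.7 181.3]
 [589.7 165.6]
 [563.9 163.8]
 [548.5 176.8]
 [545.  220. ]
 [558.  236.7]
 [583.3 238.1]] [573.59356893 200.85854039]
ax [ 0.07622509 -0.99709064]
col [654.12918525 187.52786831] knob [624.902419   113.29407468] 79.78007258596327
1 79.28722089759424 [575.11807073 180.91672768]
-1 88.54897643665014 [572.06906714 220.8003531 ]
pos [293.4 579.5 252.4] rot [-3.1401e+00 -3.0000e-04  2.6728e+00] j6 -0.174 t 0.15
delta mm [-300.3  -78.3    2.4] shares [-2.0023 -0.5219  0.0163] turn 0.7015
```

>>> apply_moves(motion=[[[-0.25, -0.07, 0, 0.08], [-0.5, -0.13, 0, 0.16], [-0.75, -0.2, 0, 0.24], [-1, -0.26, 0, 0.32], [-1, -0.26, 0, 0.4], [-1, -0.26, 0, 0.48], [-1, -0.26, 0, 0.55], [-1, -0.26, 0, 0.62], [-1, -0.26, 0, 0.7], [-1, -0.26, 0, 0.7]]])

```text
time: 0.98
tool_pos: [409.8, 477.1, 252.9]
ee_rot: [-3.141, 0.0, 1.571]
contact_force: [-0.5, -0.4, 0.2]
grip_width: 85.1
grasp_force: 0.0
```

```bash
python3 - <<'E'
from h import *
need([526,394,230],np.pi/2)
E
```

```text
pos [409.8 477.1 252.9] rot [-3.1410e+00  5.0000e-04  1.5711e+00] j6 0.681 t 0.98
delta mm [-83.1 116.2  22.8] shares [-0.5543  0.7749  0.1522] turn 0.0002
```

>>> apply_moves(motion=[[[-0.18, 0.25, 0.05, 0], [-0.36, 0.5, 0.1, 0], [-0.55, 0.77, 0.15, 0], [-0.55, 0.77, 0.15, 0], [-0.55, 0.77, 0.15, 0], [-0.55, 0.77, 0.15, 0]]])

```text
time: 1.48
tool_pos: [526.0, 394.4, 230.1]
ee_rot: [-3.14, 0.0, 1.574]
contact_force: [-0.6, -0.4, 0.0]
grip_width: 85.0
grasp_force: 0.0
```

```bash
python3 - <<'E'
from h import *
s=r.get_state();p,d=snap('wrist','w1.png');C=cam('wrist',s)
g=p.min(2);m=cv2.inRange(g,150,255);m=cv2.morphologyEx(m,cv2.MORPH_OPEN,np.ones((5,5)))
for c in cv2.findContours(m,0,2)[0]:
    if cv2.contourArea(c)>2500:
        q=cv2.minAreaRect(c);b=np.array([plane(C,*k,18) for k in cv2.boxPoints(q)]);print(q,b.round(1).tolist(),b.mean(0).round(1),np.linalg.norm(np.roll(b,1,0)-b,axis=1)[:2])
np.save('w1.npy',d);need([526,374,150])
E
```

```text
((338.9815673828125, 349.1029052734375), (68.3853759765625, 120.31700134277344), 86.12147521972656) [[526.2, 253.1, 18.0], [654.1, 263.4, 18.0], [667.3, 177.1, 18.0], [531.8, 165.6, 18.0]] [594.8 214.8  18. ] [ 87.69771221 128.29346753]
((279.9569091796875, 208.23277282714844), (45.27468490600586, 64.12445068359375), 3.3664603233337402) [[504.6, 343.9, 18.0], [509.0, 408.6, 18.0], [552.3, 406.2, 18.0], [550.1, 341.2, 18.0]] [529. 375.  18.] [45.56675016 64.89080087]
pos [525.3 395.1 230.5] rot [-3.1407 -0.      1.5747] j6 0.469 t 1.53
delta mm [-21.2   0.7  80.5] shares [-0.141   0.0049  0.5364] turn 0.0
```

View pics/w1.png

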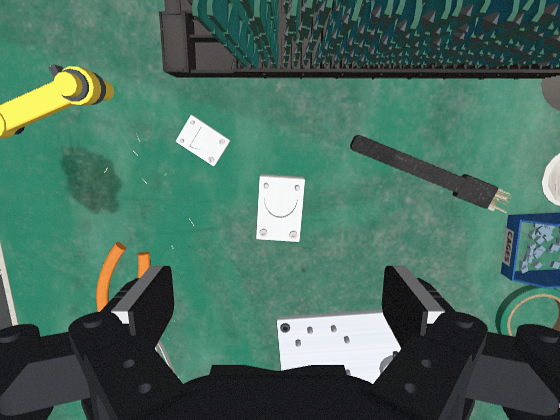

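The nest is at (280,208) with its long axis vertical, and the picture's up direction is world +y. The station's near-left corner is at (285,325). I'll zoom in to tell the screw heads from the pins.

```bash
python3 - <<'E'
from h import *
s=r.get_state();im=cv2.imread('pics/w1.png');d=np.load('w1.npy');C=cam('wrist',s);P=cloud(C,d)
cv2.imwrite('pics/w1c.png',cv2.resize(im[165:250,245:320],None,fx=6,fy=6,interpolation=2))
for u,v in[(265,185),(298,187),(263,233),(293,234),(278,222)]:print(u,v,P[v-4:v+5,u-4:u+5,2].max().round(1),np.median(P[v-4:v+5,u-4:u+5,2]).round(1))
E
```

```text
265 185 350.8 18.4
298 187 26.1 18.9
263 233 22.2 20.0
293 234 22.8 19.5
278 222 19.6 18.0
```

View pics/w1c.png

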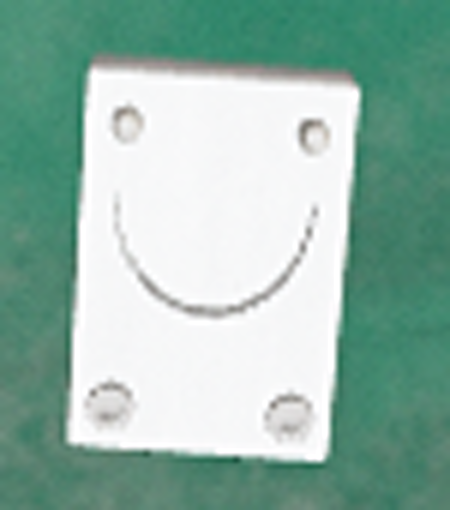

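The two large screw heads are at the bottom, which is world -y, and the pins are at the top, so the nest already points close to the seat's +y. I'll view the seat with the same camera geometry so that calibration errors cancel.

>>> apply_moves(motion=[[[-0.25, 0.08, -0.05, -0.04], [-0.5, 0.16, -0.05, -0.08], [-0.75, 0.24, -0.05, -0.08], [-1, 0.32, -0.05, -0.08], [-1, 0.32, -0.05, -0.08]]])

```text
time: 1.95
tool_pos: [575.1, 241.2, 238.9]
ee_rot: [3.14, 0.002, 1.696]
contact_force: [-0.9, 0.0, 0.1]
grip_width: 85.3
grasp_force: 0.0
```

>>> apply_moves(motion=[[[-0.14, 0, 0, 0], [-0.14, 0, 0, 0], [-0.14, 0, 0, 0], [-0.14, 0, 0, 0]]])

```text
time: 2.28
tool_pos: [576.0, 225.8, 238.6]
ee_rot: [3.141, -0.0, 1.701]
contact_force: [0.1, 0.5, 0.1]
grip_width: 85.4
grasp_force: 0.0
```

```bash
python3 - <<'E'
from h import *
s=r.get_state();p,d=snap('wrist','w2.png');C=cam('wrist',s);np.save('w2.npy',d)
print(s['tool_pos'],s['ee_rot']);P=cloud(C,d)
# predicted pixels of dowels
for q in[(598.7,224.6),(545,220),(589.7,165.6),(574,201)]:print(proj(C,(*q,18.5)))
E
```

```text
[576.02373819 225.80366035 238.55411899] [ 3.14131766e+00 -4.74198441e-04  1.70102374e+00]
(np.float64(299.0446147390827), np.float64(192.20750410798195))
(np.float64(244.7469139990492), np.float64(189.779585736042))
(np.float64(282.08136170553496), np.float64(246.5396446800834))
(np.float64(271.36027188523946), np.float64(211.85343269702105))
```

View pics/w2.png

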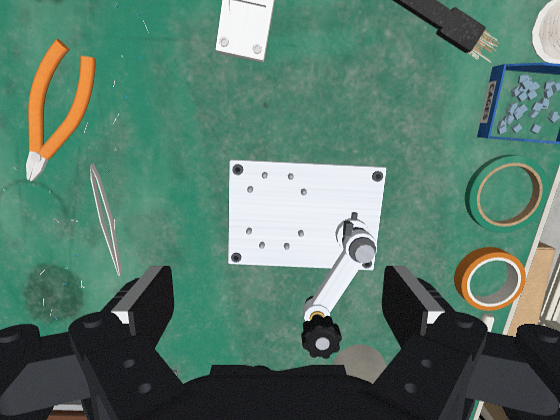

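The plate spans (229,161) to (386,268), with the eight dowels around (276,211). The column top is at (363,247) and the knob at (321,337).

```bash
python3 - <<'E'
from h import *
s=r.get_state();C=cam('wrist',s);im=cv2.imread('pics/w2.png');g=cv2.cvtColor(im,6)
D=[]
for u,v in[(265,175),(291,177),(304,192),(301,233),(287,246),(262,245),(249,231),(250,189)]:
    w=np.clip(200-g[v-5:v+6,u-5:u+6].astype(float),0,None);yy,xx=np.mgrid[v-5:v+6,u-5:u+6]
    D.append(plane(C,(w*xx).sum()/w.sum(),(w*yy).sum()/w.sum(),15.)[:2])
D=np.array(D);print(D.round(1))
c=D.mean(0)
y=(D[3]+D[4]+D[5]+D[6]-D[0]-D[1]-D[2]-D[7]);y/=np.linalg.norm(y)
# long sides pairs: (7,6) and (2,3); ends (0,1),(4,5)
x=(D[7]+D[6]-D[2]-D[3]);x/=np.linalg.norm(x)
print('c',c,'y',y,'x',x,'ang',np.degrees(np.arctan2(y[1],y[0])),np.degrees(np.arctan2(x[1],x[0])))
for i,j in((7,6),(2,3),(0,1),(4,5)):print(np.linalg.norm(D[i]-D[j]))
print((D[7]+D[6]-D[2]-D[3])@x/2,(D[4]+D[5]-D[0]-D[1])@y/2)
col=plane(C,363,247,70)[:2];kn=plane(C,322,344,99)[:2];print(col,kn,np.linalg.norm(col-kn),[np.linalg.norm(c+q*20*y-col) for q in(1,-1)])
need([527,375+20,230],1.53)
E
```

```text
[[562.  237.3]
 [587.5 239.2]
 [602.6 225.6]
 [606.3 182.4]
 [593.7 166.5]
 [568.2 164.3]
 [553.2 177.9]
 [549.5 221.4]]
c [577.88330819 201.8328947 ] y [ 0.08427681 -0.99644238] x [-0.9966345  -0.08197361] ang -85.16555992410791 -175.2979822080444
43.58969792122698
43.401140636512764
25.62344670237051
25.66973621872504
53.277421773962246 73.13013969163563
[657.00251213 193.50927073] [630.35636995 111.91488533] 85.83507804382116 [np.float64(78.29849364580456), np.float64(85.60144969046628)]
pos [576.1 225.9 238.5] rot [ 3.1414e+00 -4.0000e-04  1.7012e+00] j6 0.06 t 2.33
delta mm [174.1 -26.7   8.5] shares [ 1.1604 -0.1777  0.0569] turn 0.109
```

>>> apply_moves(motion=[[[0.25, -0.04, 0.1, 0.06], [0.5, -0.08, 0.2, 0.115], [0.75, -0.12, 0.3, 0.115], [1, -0.16, 0.4, 0.115], [1, -0.16, 0.5, 0.115], [1, -0.16, 0.5, 0.115], [1, -0.16, 0.5, 0.115]]])

```text
time: 2.92
tool_pos: [532.5, 370.9, 162.4]
ee_rot: [-3.14, 0.001, 1.52]
contact_force: [0.2, -1.0, 0.1]
grip_width: 85.2
grasp_force: 0.0
```

```bash
python3 - <<'E'
from h import *
need([528,375,26],1.52)
E
```

```text
pos [532.5 370.9 162.4] rot [-3.1397e+00  1.1000e-03  1.5204e+00] j6 0.484 t 2.92
delta mm [  4.1  -4.4 136.4] shares [ 0.0271 -0.0295  0.9093] turn 0.0002
```

>>> apply_moves(motion=[[[0.027, -0.03, 0.2, 0], [0.027, -0.03, 0.4, 0], [0.027, -0.03, 0.6, 0], [0.027, -0.03, 0.75, 0], [0.027, -0.03, 0.85, 0], [0.027, -0.03, 0.91, 0], [0.027, -0.03, 0.91, 0]]])

```text
time: 3.5
tool_pos: [529.2, 373.7, 25.8]
ee_rot: [-3.14, 0.001, 1.517]
contact_force: [-0.1, -0.1, -0.1]
grip_width: 85.6
grasp_force: 0.0
```

>>> apply_moves(motion=[[[0, 0, 0, 0], [0, 0, 0, 0], [0, 0, 0, 0], [0, 0, 0, 0], [0, 0, 0, 0], [0, 0, 0, 0], [0, 0, 0, 0], [0, 0, 0, 0], [0, 0, 0, 0], [0, 0, 0, 0]]], hand=38)

```text
time: 4.33
tool_pos: [530.8, 375.1, 28.9]
ee_rot: [3.138, -0.002, 1.518]
contact_force: [-0.3, -0.1, 6.2]
grip_width: 42.1
grasp_force: 62.5
```

The fingers seem to have touched the bench while closing. I'll open, rise a little and grip again.

>>> apply_moves(motion=[[[0, 0, -0.02, 0], [0, 0, -0.04, 0], [0, 0, -0.04, 0], [0, 0, -0.04, 0], [0, 0, -0.04, 0], [0, 0, -0.04, 0]]], hand=60)

```text
time: 4.83
tool_pos: [529.1, 374.3, 32.5]
ee_rot: [-3.141, 0.0, 1.518]
contact_force: [1.1, 0.1, -0.8]
grip_width: 60.2
grasp_force: 0.0
```

>>> apply_moves(motion=[[[0, 0, 0, 0], [0, 0, 0, 0], [0, 0, 0, 0], [0, 0, 0, 0], [0, 0, 0, 0], [0, 0, 0, 0], [0, 0, 0, 0], [0, 0, 0, 0], [0, 0, 0, 0], [0, 0, 0, 0]]], hand=38)

```text
time: 5.67
tool_pos: [529.6, 374.5, 33.1]
ee_rot: [3.141, -0.0, 1.518]
contact_force: [0.6, -0.2, 4.3]
grip_width: 41.4
grasp_force: 61.3
```

```bash
python3 - <<'E'
from h import *
need([528,375,26],1.52);s=r.get_state();print(s['contact_force'],s['moment'],s['grip_width'])
p,d=snap('top');im=p[:,:,::-1]
cv2.imwrite('pics/t2.png',cv2.resize(im[170:245,165:265],None,fx=6,fy=6,interpolation=2))
E
```

```text
pos [529.6 374.5  33.1] rot [ 3.1410e+00 -3.0000e-04  1.5183e+00] j6 0.494 t 5.67
delta mm [ 0.4 -1.7  7.1] shares [ 0.0028 -0.0111  0.0472] turn -0.0011
[ 0.62323805 -0.24592058  4.27442049] [0.0434864  0.03384822 0.03034615] 41.39952748131494
```

>>> apply_moves(motion=[[[0, 0, -0.1, 0], [0, 0, -0.2, 0], [0, 0, -0.3, 0], [0, 0, -0.4, 0], [-0.2, 0.08, -0.45, -0.03], [-0.4, 0.16, -0.45, -0.06], [-0.6, 0.24, -0.45, -0.086], [-0.8, 0.32, -0.45, -0.086], [-1, 0.38, -0.45, -0.086], [-1, 0.38, -0.45, -0.086]]])

```text
time: 6.55
tool_pos: [580.4, 217.2, 102.1]
ee_rot: [3.139, 0.001, 1.649]
contact_force: [-0.5, 0.8, -1.2]
grip_width: 41.5
grasp_force: 61.0
```

>>> apply_moves(motion=[[[-0.07, 0, 0, 0], [-0.07, 0, 0, 0], [-0.07, 0, 0, 0], [-0.07, 0, 0, 0]]])

```text
time: 6.88
tool_pos: [579.0, 212.0, 100.6]
ee_rot: [3.141, -0.0, 1.654]
contact_force: [-0.6, 0.2, -1.2]
grip_width: 41.4
grasp_force: 61.1
```

```bash
python3 - <<'E'
from h import *
s=r.get_state();print(s['grip_width'],s['grasp_force'],s['contact_force'])
C=cam('wrist',s);p,d=snap('wrist','w3.png')
need([578,201,48],1.653)
E
```

```text
41.447799972861894 61.051883697509766 [-0.61537836  0.16360124 -1.20015913]
pos [579.  212.1 100.5] rot [ 3.1415e+00 -1.0000e-04  1.6548e+00] j6 0.083 t 6.93
delta mm [-11.   -1.9  52.5] shares [-0.0733 -0.0127  0.3498] turn 0.0011
```

View pics/w3.png

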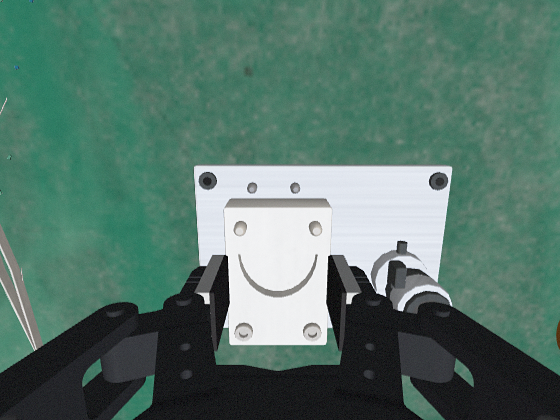

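The nest is held level and square to the plate, spanning about (229,208) to (329,345), with two pin-end dowels visible at (252,187) and (295,187). I'll check its place in the hand against these dowels.

```bash
python3 - <<'E'
from h import *
s=r.get_state();C=cam('wrist',s);im=cv2.imread('pics/w3.png');g=im.min(2)
zt=s['tool_pos'][2]-33.1+18
for row in(260,300):print(row,[i for i in range(200,350) if (int(g[row,i])-150)*(int(g[row,i+1])-150)<0])
for c in(270,285):print(c,[(i,g[i,c]) for i in list(range(192,216,2))+list(range(336,352,2))])
a=[plane(C,u,v,zt) for u,v in((229,209),(329,209),(229,345),(328,345))]
print(np.array(a).round(1),np.mean(a,0))
d1,d2=plane(C,252,186,18.5),plane(C,295,186,18.5);print(d1,d2)
# expected from map
y=np.array([.083,-.9966]);x=np.array([-.9966,-.083])
for c in((577.9,201.8),(573.6,200.9)):
    print(np.array(c)-37*y+13*x,np.array(c)-37*y-13*x)
E
```

```text
260 [209, 227, 238, 240, 314, 316, 327, 345]
300 [203, 209, 229, 325, 345]
270 [(192, np.uint8(229)), (194, np.uint8(224)), (196, np.uint8(227)), (198, np.uint8(163)), (200, np.uint8(129)), (202, np.uint8(137)), (204, np.uint8(144)), (206, np.uint8(151)), (208, np.uint8(237)), (210, np.uint8(240)), (212, np.uint8(238)), (214, np.uint8(239)), (336, np.uint8(239)), (338, np.uint8(240)), (340, np.uint8(240)), (342, np.uint8(241)), (344, np.uint8(235)), (346, np.uint8(75)), (348, np.uint8(94)), (350, np.uint8(101))]
285 [(192, np.uint8(227)), (194, np.uint8(224)), (196, np.uint8(226)), (198, np.uint8(164)), (200, np.uint8(124)), (202, np.uint8(139)), (204, np.uint8(145)), (206, np.uint8(148)), (208, np.uint8(238)), (210, np.uint8(240)), (212, np.uint8(238)), (214, np.uint8(239)), (336, np.uint8(239)), (338, np.uint8(238)), (340, np.uint8(239)), (342, np.uint8(240)), (344, np.uint8(232)), (346, np.uint8(70)), (348, np.uint8(80)), (350, np.uint8(92))]
[[557.6 241.5  85.4]
 [597.4 244.9  85.4]
 [560.6 178.9  85.4]
 [604.7 182.6  85.4]] [580.07726541 211.94133248  85.37086305]
[562.34774322 238.70242083  18.5       ] [587.50585872 240.83963178  18.5       ]
[561.8732 237.5952] [587.7848 239.7532]
[557.5732 236.6952] [583.4848 238.8532]
```

>>> apply_moves(motion=[[[-0.065, -0.0155, 0.05, 0], [-0.065, -0.0155, 0.12, 0], [-0.065, -0.0155, 0.2, 0], [-0.065, -0.0155, 0.26, 0], [-0.065, -0.0155, 0.31, 0], [-0.065, -0.0155, 0.33, 0], [-0.065, -0.0155, 0.35, 0], [-0.065, -0.0155, 0.36, 0], [-0.065, -0.0155, 0.36, 0]]])

```text
time: 7.68
tool_pos: [577.9, 201.3, 46.2]
ee_rot: [3.142, -0.0, 1.653]
contact_force: [0.3, -0.0, -0.4]
grip_width: 42.1
grasp_force: 61.0
```

>>> apply_moves(motion=[[[0, 0, 0.006, 0], [0, 0, 0.012, 0], [0, 0, 0.018, 0], [0, 0, 0.022, 0], [0, 0, 0.022, 0], [0, 0, 0.022, 0]]])

```text
time: 8.18
tool_pos: [577.9, 201.2, 43.1]
ee_rot: [3.141, 0.0, 1.653]
contact_force: [-0.1, 0.5, -0.9]
grip_width: 41.9
grasp_force: 61.1
```

>>> apply_moves(motion=[[[0, 0, 0.005, 0], [0, 0, 0.01, 0], [0, 0, 0.01, 0], [0, 0, 0.01, 0]]])

```text
time: 8.52
tool_pos: [577.9, 201.3, 43.0]
ee_rot: [-3.141, 0.0, 1.654]
contact_force: [-4.8, -1.0, 9.8]
grip_width: 41.7
grasp_force: 62.2
```

>>> apply_moves(motion=[[[0, 0, 0, 0], [0, 0, 0, 0], [0, 0, 0, 0], [0, 0, 0, 0], [0, 0, 0, 0]]], hand=58)

```text
time: 8.93
tool_pos: [577.7, 201.2, 41.3]
ee_rot: [-3.141, 0.0, 1.653]
contact_force: [-0.7, -0.3, -1.2]
grip_width: 58.0
grasp_force: 0.0
```

```bash
python3 - <<'E'
from h import *
s=r.get_state();print(s['tool_pos'],s['contact_force'])
p,d=snap('wrist','w4.png')
E
```

```text
[577.71123681 201.19438268  41.29419537] [-0.69235789 -0.29408145 -1.22855378]
```

View pics/w4.png

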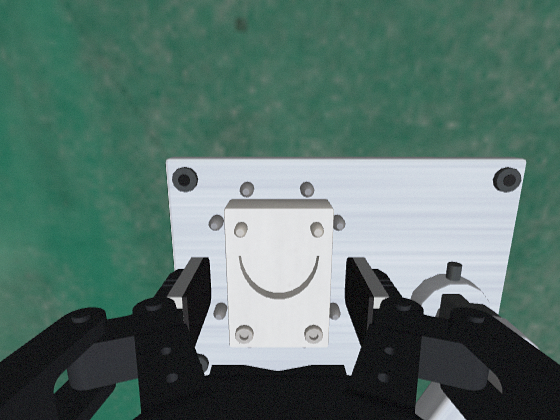

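The nest sits flat and centred between the dowels: end dowels at (247,189) and (307,189), side dowels at (216,222) and (338,222). Now I'll lift off and go to the knob.

>>> apply_moves(motion=[[[0, 0, -0.1, 0], [0, 0, -0.25, 0], [0, 0, -0.5, 0], [0, 0, -0.75, 0], [0, 0, -1, 0.08], [0, 0, -1, 0.16], [0, 0, -1, 0.24], [0, 0, -1, 0.3], [0, 0, -1, 0.3], [0, 0, -1, 0.3]]], hand=60)

```text
time: 9.82
tool_pos: [577.6, 201.2, 191.3]
ee_rot: [-3.141, 0.0, 1.185]
contact_force: [-0.6, 0.3, 0.7]
grip_width: 59.6
grasp_force: 0.0
```

```bash
python3 - <<'E'
from h import *
s=r.get_state();C=cam('wrist',s);p,d=snap('wrist','w5.png');P=cloud(C,d)
need([628.7,113.5,150],1.185)
print(proj(C,(628.7,113.5,99)),proj(C,(659.1,188.2,70)))
s=r.get_state()
cv2.imwrite('pics/w5.png',p[:,:,::-1])
t=snap('top')[0];Ct=cam('top');np.save('top5',t)
hs=cv2.inRange(t,(0,0,0),(60,60,60));m=np.zeros_like(hs);m[140:175,305:340]=hs[140:175,305:340]
M=cv2.moments(m,True);print('knobtop',M['m00'],M['m10']/M['m00'],M['m01']/M['m00'],plane(Ct,M['m10']/M['m00'],M['m01']/M['m00'],92))
E
```

```text
pos [577.6 201.2 191.2] rot [-3.1412e+00  2.0000e-04  1.1844e+00] j6 0.536 t 9.87
delta mm [-62.   80.3  41.2] shares [-0.4131  0.5356  0.2747] turn -0.0004
(np.float64(394.3137751776509), np.float64(313.52935769796255)) (np.float64(391.05646358350623), np.float64(189.16590800456697))
knobtop 115.0 319.82608695652175 162.48695652173913 [613.99488777 116.51091688  92.        ]
```

>>> apply_moves(motion=[[[-0.1, 0.13, 0.05, 0], [-0.2, 0.27, 0.1, 0], [-0.3, 0.4, 0.1, 0], [-0.41, 0.535, 0.1, 0], [-0.41, 0.535, 0.1, 0], [-0.41, 0.535, 0.1, 0]]])

```text
time: 10.42
tool_pos: [629.1, 112.9, 176.2]
ee_rot: [-3.141, -0.0, 1.181]
contact_force: [0.7, 0.8, -0.2]
grip_width: 59.6
grasp_force: 0.0
```

```bash
python3 - <<'E'
from h import *
s=r.get_state();C=cam('wrist',s);p,d=snap('wrist','w6.png');P=cloud(C,d)
print('pred',proj(C,(628.7,113.5,99)))
sel=(P[...,2]>85)&(P[...,2]<106)&(np.hypot(P[...,0]-628.7,P[...,1]-113.5)<28)
q=P[sel];print(sel.sum(),np.median(q,0),q[:,:2].min(0),q[:,:2].max(0),np.percentile(q[:,2],[5,50,95]))
need([628.7,113.5,93],1.185)
E
```

```text
pred (np.float64(275.70561655202937), np.float64(233.51247734064341))
2365 [630.5823503  115.05517994  98.87596456] [613.65137129  96.62308756] [646.08548045 129.41288322] [ 91.15008576  98.87596456 100.43301183]
pos [628.6 113.8 176.2] rot [-3.1408 -0.      1.1822] j6 0.39 t 10.47
delta mm [-0.3  0.3 83.2] shares [-0.0017  0.0019  0.5544] turn -0.0018
```

View pics/w6.png

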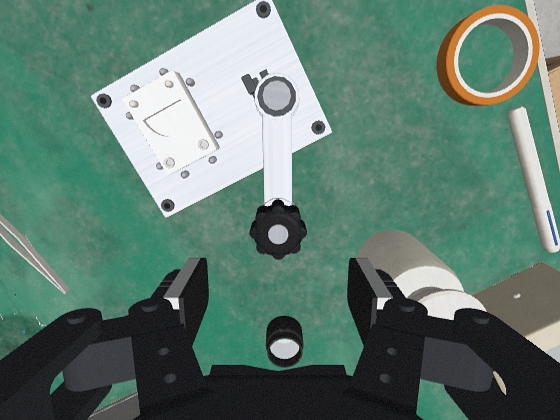

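The knob cap is at (278,234), less than 1 mm from the prediction. The loupe is at (285,340), and the bottle is right of the right finger at (410,275), so I'll check clearance to the bottle.

```bash
python3 - <<'E'
from h import *
C=cam('top');d=np.load('top0.npy');P=cloud(C,d)
b=P[105:150,340:385].reshape(-1,3);b=b[b[:,2]>60];print('bottle',np.median(b,0),b.min(0),b.max(0))
b=P[170:190,358:380].reshape(-1,3);b=b[b[:,2]>20];print('loupe',np.median(b,0))
E
```

```text
bottle [692.8119075   24.02489901 108.94438065] [416.02842853 -41.54564585  60.08347937] [ 751.22056243  239.13190891 1195.38778483]
loupe [581.39810393  -8.55751791  26.38524428]
```

>>> apply_moves(motion=[[[0, 0.004, 0.15, 0], [0, 0.004, 0.3, 0], [0, 0.004, 0.42, 0], [0, 0.004, 0.5, 0], [0, 0.004, 0.55, 0], [0, 0.004, 0.55, 0]]])

```text
time: 10.97
tool_pos: [628.0, 114.4, 92.3]
ee_rot: [-3.139, 0.001, 1.183]
contact_force: [-0.1, 0.7, 0.1]
grip_width: 59.9
grasp_force: 0.0
```

>>> apply_moves(motion=[[[0, 0, 0, 0], [0, 0, 0, 0], [0, 0, 0, 0], [0, 0, 0, 0], [0, 0, 0, 0], [0, 0, 0, 0], [0, 0, 0, 0], [0, 0, 0, 0]]], hand=28)

```text
time: 11.63
tool_pos: [630.4, 113.8, 95.8]
ee_rot: [3.139, -0.001, 1.182]
contact_force: [-1.4, 0.5, 5.8]
grip_width: 32.5
grasp_force: 59.6
```

```bash
cat > arc.py <<'E'
from h import *
# rows in tool axes for swinging about column
s=r.get_state();yaw=s['ee_rot'][2];p=s['tool_pos'][:2]
col=np.array([659.1,188.2]);v=p-col;a0=np.arctan2(v[1],v[0]);R=np.linalg.norm(v)
end=np.radians(-175.3);print('pos',s['tool_pos'],'yaw',yaw,'R',R,'a0',np.degrees(a0),'to go',np.degrees(end-a0)%-360,s['moment'],s['contact_force'],s['grip_width'])
tx=np.array([np.cos(yaw),np.sin(yaw)]);ty=np.array([np.sin(yaw),-np.cos(yaw)])
for k in range(1,21):
    th=-np.radians(4*k);c,q=np.cos(th),np.sin(th);w=np.array([[c,-q],[q,c]])@v-v
    print(4*k,(w@tx/150).round(3),(w@ty/150).round(3),round(-th/(np.pi/2),4))
E
python3 arc.py
```

```text
pos [630.37882682 113.76969022  95.75518062] yaw 1.1820756467473195 R 79.77955128041475 a0 -111.10060764269238 to go -64.19939235730763 [0.1105782  0.20830947 0.01878467] [-1.39527368  0.46893334  5.79373943] 32.50516551481058
4 0.001 -0.037 0.0444
8 0.004 -0.074 0.0889
12 0.009 -0.111 0.1333
16 0.018 -0.147 0.1778
20 0.028 -0.183 0.2222
24 0.042 -0.217 0.2667
28 0.057 -0.251 0.3111
32 0.075 -0.283 0.3556
36 0.095 -0.315 0.4
40 0.117 -0.344 0.4444
44 0.142 -0.372 0.4889
48 0.168 -0.399 0.5333
52 0.196 -0.423 0.5778
56 0.225 -0.446 0.6222
60 0.256 -0.466 0.6667
64 0.289 -0.484 0.7111
68 0.322 -0.5 0.7556
72 0.357 -0.513 0.8
76 0.393 -0.524 0.8444
80 0.429 -0.533 0.8889
```

>>> apply_moves(motion=[[[0.001, -0.037, 0, 0.044], [0.004, -0.074, 0, 0.089], [0.009, -0.111, 0, 0.133], [0.018, -0.147, 0, 0.178], [0.028, -0.183, 0, 0.222], [0.042, -0.217, 0, 0.267], [0.057, -0.251, 0, 0.311], [0.075, -0.283, 0, 0.356], [0.095, -0.315, 0, 0.4], [0.117, -0.344, 0, 0.444]]])

```text
time: 12.47
tool_pos: [589.8, 149.1, 95.8]
ee_rot: [3.139, -0.004, 0.481]
contact_force: [0.8, -1.6, 4.9]
grip_width: 32.3
grasp_force: 59.6
```

>>> apply_moves(motion=[[[0, 0, 0, 0], [0, 0, 0, 0]]])

```text
time: 12.63
tool_pos: [589.4, 149.8, 95.8]
ee_rot: [3.14, -0.003, 0.485]
contact_force: [-0.5, 1.3, 5.8]
grip_width: 32.6
grasp_force: 59.9
```

```bash
python3 arc.py | head -8
```

```text
pos [589.42822501 149.78883159  95.76969631] yaw 0.4850131678920069 R 79.55862045649141 a0 -151.13134620101226 to go -24.16865379898774 [ 0.06398664  0.04653445 -0.01371086] [-0.49679732  1.30904639  5.83990473] 32.585586386148925
4 0.001 -0.037 0.0444
8 0.004 -0.074 0.0889
12 0.01 -0.11 0.1333
16 0.018 -0.147 0.1778
20 0.029 -0.182 0.2222
24 0.042 -0.217 0.2667
28 0.057 -0.25 0.3111
```

>>> apply_moves(motion=[[[0.001, -0.037, 0, 0.044], [0.004, -0.074, 0, 0.089], [0.01, -0.11, 0, 0.133], [0.018, -0.147, 0, 0.178], [0.029, -0.182, 0, 0.222], [0.035, -0.2, 0, 0.244], [0.035, -0.2, 0, 0.244]]])

```text
time: 13.22
tool_pos: [580.4, 178.8, 95.8]
ee_rot: [3.141, -0.004, 0.101]
contact_force: [1.2, 0.7, 6.3]
grip_width: 32.4
grasp_force: 59.8
```

```bash
python3 arc.py | head -2
```

```text
pos [580.37031505 178.81803306  95.80453569] yaw 0.10091884996819922 R 79.2867239621256 a0 -173.20429071714017 to go -2.095709282859833 [ 0.00190762 -0.07758716 -0.03314169] [1.22916655 0.65380007 6.25277428] 32.390086018958264
4 0.001 -0.037 0.0444
```

>>> apply_moves(motion=[[[0, -0.009, 0, 0.011], [0, -0.018, 0, 0.022], [0.001, -0.023, 0, 0.028], [0.001, -0.023, 0, 0.028], [0.001, -0.023, 0, 0.028]]])

```text
time: 13.63
tool_pos: [580.2, 180.9, 95.7]
ee_rot: [3.139, -0.003, 0.058]
contact_force: [0.8, -3.7, 6.1]
grip_width: 32.2
grasp_force: 59.9
```

```bash
python3 arc.py | head -2
```

```text
pos [580.21588309 180.87523138  95.7205149 ] yaw 0.058164185226787124 R 79.22345698053462 a0 -174.6950236854953 to go -0.604976314504717 [-0.91512258 -0.01736138 -0.00661097] [ 0.83302559 -3.74553719  6.0563773 ] 32.229434128739314
4 0.0 -0.037 0.0444
```

>>> apply_moves(motion=[[[0, -0.007, 0, 0], [0, -0.014, 0, 0], [0, -0.014, 0, 0], [0, -0.014, 0, 0]]])

```text
time: 13.97
tool_pos: [580.3, 181.4, 95.8]
ee_rot: [3.136, -0.003, 0.059]
contact_force: [1.0, -11.2, 7.4]
grip_width: 32.0
grasp_force: 60.1
```

```bash
python3 arc.py | head -1
```

```text
pos [580.27135233 181.35313874  95.76017922] yaw 0.05867450899080695 R 79.125439665379 a0 -175.0358888268042 to go -0.2641111731958127 [-2.07161849  0.0543708  -0.00907907] [  1.0292393  -11.15442901   7.35660239] 32.04275886317338
```

>>> apply_moves(motion=[[[0, 0.014, 0, 0], [0, 0.02, 0, 0], [0, 0.02, 0, 0], [0, 0.02, 0, 0], [0, 0.02, 0, 0], [0, 0.02, 0, 0]]], hand=52)

```text
time: 14.47
tool_pos: [578.5, 181.2, 93.8]
ee_rot: [-3.142, 0.0, 0.058]
contact_force: [-0.0, 1.0, -0.1]
grip_width: 52.0
grasp_force: 0.0
```

```bash
python3 - <<'E'
from h import *
need([580.2,181.1,94]);print(r.get_state()['joints'].round(2), r.get_state()['contact_force'])
E
```

```text
pos [578.5 181.2  93.8] rot [-3.1415e+00  4.0000e-04  5.7700e-02] j6 1.63 t 14.47
delta mm [ 1.7  0.2 -0.2] shares [ 0.0114  0.0015 -0.0015] turn 0.0
[0.12 0.33 1.76 0.   1.04 1.63] [-0.00756124  1.02581412 -0.05832711]
```

>>> apply_moves(motion=[[[0.006, 0, 0, -0.079], [0.006, 0, 0, -0.158], [0.006, 0, 0, -0.237], [0.006, 0, 0, -0.316], [0.006, 0, 0, -0.395], [0.006, 0, 0, -0.474], [0.006, 0, 0, -0.553], [0.006, 0, 0, -0.632], [0.006, 0, 0, -0.711], [0.006, 0, 0, -0.79]]])

```text
time: 15.3
tool_pos: [579.5, 181.3, 93.9]
ee_rot: [-3.141, -0.0, 1.305]
contact_force: [0.8, 0.4, -0.7]
grip_width: 51.8
grasp_force: 0.0
```

>>> apply_moves(motion=[[[0, 0, 0, -0.079], [0, 0, 0, -0.158], [0, 0, 0, -0.237], [0, 0, 0, -0.316], [0, 0, 0, -0.395], [0, 0, 0, -0.474], [0, 0, 0, -0.553], [0, 0, 0, -0.632], [0, 0, 0, -0.711], [0, 0, 0, -0.79]]])

```text
time: 16.13
tool_pos: [579.5, 181.3, 93.9]
ee_rot: [-3.142, -0.0, 2.546]
contact_force: [0.0, 0.1, 0.5]
grip_width: 51.9
grasp_force: 0.0
```

>>> apply_moves(motion=[[[0, 0, 0, -0.079], [0, 0, 0, -0.158], [0, 0, 0, -0.237], [0, 0, 0, -0.316], [0, 0, 0, -0.395], [0, 0, 0, -0.474], [0, 0, 0, -0.553], [0, 0, 0, -0.632], [0, 0, 0, -0.711], [0, 0, 0, -0.79]]])

```text
time: 16.97
tool_pos: [579.5, 181.3, 93.9]
ee_rot: [3.141, -0.0, -2.497]
contact_force: [-0.2, 0.6, 0.5]
grip_width: 52.0
grasp_force: 0.0
```

>>> apply_moves(motion=[[[0, 0, 0, -0.079], [0, 0, 0, -0.158], [0, 0, 0, -0.237], [0, 0, 0, -0.28], [0, 0, 0, -0.28], [0, 0, 0, -0.28]]])

```text
time: 17.47
tool_pos: [579.5, 181.2, 93.9]
ee_rot: [3.141, -0.0, -2.065]
contact_force: [0.6, 0.5, 0.1]
grip_width: 51.8
grasp_force: 0.0
```

```bash
python3 - <<'E'
from h import *
need([579.4,181.4,93]);print(r.get_state()['joints'].round(2), r.get_state()['contact_force'],r.get_state()['moment'])
E
```

```text
pos [579.5 181.2  93.9] rot [ 3.1414e+00 -1.0000e-04 -2.0649e+00] j6 -2.531 t 17.47
delta mm [-0.1  0.2  0.9] shares [-0.0009  0.0012  0.0059] turn 0.0
[ 0.12  0.34  1.76  0.    1.04 -2.53] [0.6293117  0.47251414 0.0860903 ] [0.06269963 0.03678472 0.01482922]
```

>>> apply_moves(motion=[[[0, 0, 0.005, 0], [0, 0, 0.005, 0], [0, 0, 0.005, 0], [0, 0, 0.005, 0], [0, 0, 0.005, 0], [0, 0, 0.005, 0], [0, 0, 0.005, 0], [0, 0, 0.005, 0]]], hand=28)

```text
time: 18.13
tool_pos: [579.5, 181.1, 93.4]
ee_rot: [3.141, -0.0, -2.063]
contact_force: [-2.6, -0.1, 3.1]
grip_width: 32.2
grasp_force: 59.4
```

```bash
cat > m.py <<'E'
from h import *
from scipy.spatial.transform import Rotation as Ro
s=r.get_state();R=Ro.from_euler('xyz',s['ee_rot']).as_matrix()
print('t',round(s['time'],2),s['tool_pos'].round(2),'yaw',s['ee_rot'][2].round(4),'j6',s['joints'][5].round(4),'tau6',s['tau'][5].round(4),'F',s['contact_force'].round(2),'M',s['moment'].round(3),'w',s['grip_width'].round(1))
E
python3 m.py
```

```text
Traceback (most recent call last):
  File "m.py", line 4, in <module>
    print('t',round(s['time'],2),s['tool_pos'].round(2),'yaw',s['ee_rot'][2].round(4),'j6',s['joints'][5].round(4),'tau6',s['tau'][5].round(4),'F',s['contact_force'].round(2),'M',s['moment'].round(3),'w',s['grip_width'].round(1))
                                                                                                                                                                                                            ^^^^^^^^^^^^^^^^^^^^^
AttributeError: 'float' object has no attribute 'round'
```

```bash
sed -i "s/s\['grip_width'\].round(1)/s['grip_width']/" m.py; python3 m.py
```

```text
t 18.13 [579.51 181.13  93.35] yaw -2.0634 j6 -2.5328 tau6 -0.0209 F [-2.6  -0.08  3.06] M [0.043 0.479 0.004] w 32.174765651902405
```

>>> apply_moves(motion=[[[0, 0, 0.001, 0.04], [0, 0, 0.001, 0.08], [0, 0, 0.002, 0.12], [0, 0, 0.002, 0.16], [0, 0, 0.003, 0.2], [0, 0, 0.003, 0.24], [0, 0, 0.004, 0.28], [0, 0, 0.004, 0.32], [0, 0, 0.005, 0.36], [0, 0, 0.005, 0.4]]])

```text
time: 18.97
tool_pos: [579.7, 180.9, 92.6]
ee_rot: [-3.141, 0.0, -2.694]
contact_force: [-1.4, -1.0, 2.5]
grip_width: 32.2
grasp_force: 59.3
```

```bash
python3 m.py
```

```text
t 18.97 [579.74 180.86  92.57] yaw -2.6945 j6 -1.9016 tau6 -0.5852 F [-1.4  -1.04  2.48] M [-0.122  0.319  0.051] w 32.20998458139103
```

>>> apply_moves(motion=[[[0, 0, 0.001, 0.04], [0, 0, 0.001, 0.08], [0, 0, 0.002, 0.12], [0, 0, 0.002, 0.16], [0, 0, 0.003, 0.2], [0, 0, 0.003, 0.24], [0, 0, 0.004, 0.28], [0, 0, 0.004, 0.3], [0, 0, 0.004, 0.3], [0, 0, 0.004, 0.3]]])

```text
time: 19.8
tool_pos: [579.8, 180.7, 92.0]
ee_rot: [-3.141, 0.0, 3.121]
contact_force: [-2.0, -3.3, 2.2]
grip_width: 32.5
grasp_force: 59.2
```

```bash
python3 m.py
```

```text
t 19.8 [579.76 180.68  91.96] yaw 3.1213 j6 -1.4342 tau6 -0.0151 F [-1.96 -3.31  2.19] M [-0.433  0.312  0.006] w 32.50485093696168
```

>>> apply_moves(motion=[[[0, 0, 0.0005, 0.04], [0, 0, 0.001, 0.08]]])

```text
time: 19.97
tool_pos: [579.7, 180.6, 91.8]
ee_rot: [-3.141, 0.0, 2.993]
contact_force: [-1.8, -1.1, 3.4]
grip_width: 32.5
grasp_force: 59.3
```

```bash
python3 m.py
```

```text
t 19.97 [579.72 180.62  91.79] yaw 2.993 j6 -1.3057 tau6 -0.6185 F [-1.84 -1.09  3.36] M [-0.453  0.273  0.076] w 32.46361202737591
```

>>> apply_moves(motion=[[[0, 0, 0.0005, 0.04], [0, 0, 0.001, 0.08]]])

```text
time: 20.13
tool_pos: [579.7, 180.5, 91.6]
ee_rot: [-3.141, 0.0, 2.867]
contact_force: [-2.7, -3.1, 3.5]
grip_width: 32.2
grasp_force: 59.3
```

```bash
python3 m.py
```

```text
t 20.13 [579.71 180.54  91.63] yaw 2.8672 j6 -1.1799 tau6 -0.5839 F [-2.67 -3.07  3.52] M [-0.566  0.397  0.011] w 32.198110691399066
```

>>> apply_moves(motion=[[[0, 0, 0.0005, 0.04], [0, 0, 0.001, 0.08]]])

```text
time: 20.3
tool_pos: [579.7, 180.5, 91.5]
ee_rot: [-3.14, 0.0, 2.742]
contact_force: [-1.3, -3.4, 2.8]
grip_width: 32.6
grasp_force: 59.3
```

```bash
python3 m.py
```

```text
t 20.3 [579.69 180.47  91.47] yaw 2.7416 j6 -1.0543 tau6 -0.5836 F [-1.3  -3.35  2.82] M [-0.556  0.381 -0.009] w 32.61269027997972
```

>>> apply_moves(motion=[[[0, 0, 0.0005, 0.04], [0, 0, 0.001, 0.08]]])

```text
time: 20.47
tool_pos: [579.6, 180.4, 91.3]
ee_rot: [-3.14, 0.0, 2.616]
contact_force: [-2.0, -3.5, 3.0]
grip_width: 32.5
grasp_force: 59.3
```

```bash
python3 m.py
```

```text
t 20.47 [579.62 180.4   91.28] yaw 2.6159 j6 -0.9286 tau6 -0.5839 F [-2.05 -3.5   2.99] M [-0.631  0.398 -0.022] w 32.46054090788258
```

tau6 is a clean signal: steady at −0.584 while the knob runs free. I'll continue with the same steps.

>>> apply_moves(motion=[[[0, 0, 0.0005, 0.04], [0, 0, 0.001, 0.08]]])

```text
time: 20.63
tool_pos: [579.6, 180.4, 91.2]
ee_rot: [-3.14, 0.001, 2.49]
contact_force: [-1.1, -3.0, 2.9]
grip_width: 32.6
grasp_force: 59.3
```

```bash
python3 m.py
```

```text
t 20.63 [579.57 180.4   91.16] yaw 2.4904 j6 -0.803 tau6 -0.5838 F [-1.07 -2.98  2.93] M [-0.635  0.461  0.007] w 32.63851360739513
```

>>> apply_moves(motion=[[[0, 0, 0.0005, 0.04], [0, 0, 0.001, 0.08]]])

```text
time: 20.8
tool_pos: [579.5, 180.3, 91.0]
ee_rot: [-3.14, 0.001, 2.365]
contact_force: [-2.6, -3.8, 4.2]
grip_width: 32.6
grasp_force: 59.4
```

```bash
python3 m.py
```

```text
t 20.8 [579.52 180.34  90.97] yaw 2.3646 j6 -0.6773 tau6 -0.5838 F [-2.6  -3.8   4.18] M [-0.721  0.456  0.05 ] w 32.56275715233932
```

>>> apply_moves(motion=[[[0, 0, 0.0005, 0.04], [0, 0, 0.001, 0.08]]])

```text
time: 20.97
tool_pos: [579.5, 180.3, 90.8]
ee_rot: [-3.14, 0.001, 2.239]
contact_force: [-2.3, -2.9, 3.6]
grip_width: 32.6
grasp_force: 59.4
```

```bash
python3 m.py
```

```text
t 20.97 [579.47 180.33  90.83] yaw 2.239 j6 -0.5516 tau6 -0.5841 F [-2.32 -2.89  3.58] M [-0.627  0.564  0.025] w 32.587390089515495
```

>>> apply_moves(motion=[[[0, 0, 0.0005, 0.04], [0, 0, 0.001, 0.08]]])

```text
time: 21.13
tool_pos: [579.4, 180.3, 90.6]
ee_rot: [-3.14, 0.001, 2.113]
contact_force: [-1.9, -3.8, 4.5]
grip_width: 32.4
grasp_force: 59.4
```

```bash
python3 m.py
```

```text
t 21.13 [579.4  180.28  90.65] yaw 2.1133 j6 -0.426 tau6 -0.5843 F [-1.93 -3.83  4.52] M [-0.696  0.574  0.025] w 32.44583502148118
```

>>> apply_moves(motion=[[[0, 0, 0.0005, 0.04], [0, 0, 0.001, 0.08]]])

```text
time: 21.3
tool_pos: [579.3, 180.2, 90.5]
ee_rot: [-3.14, 0.001, 1.988]
contact_force: [-3.6, -4.2, 4.3]
grip_width: 32.7
grasp_force: 59.4
```

```bash
python3 m.py
```

```text
t 21.3 [579.34 180.25  90.48] yaw 1.9876 j6 -0.3003 tau6 -0.5845 F [-3.57 -4.24  4.35] M [-0.706  0.623  0.062] w 32.6872539776501
```

>>> apply_moves(motion=[[[0, 0, 0.0005, 0.04], [0, 0, 0.001, 0.08]]])

```text
time: 21.47
tool_pos: [579.2, 180.3, 90.3]
ee_rot: [-3.14, 0.001, 1.862]
contact_force: [-3.3, -3.7, 4.7]
grip_width: 32.3
grasp_force: 59.4
```

```bash
python3 m.py
```

```text
t 21.47 [579.25 180.26  90.28] yaw 1.8619 j6 -0.1746 tau6 -0.5848 F [-3.31 -3.72  4.74] M [-0.71   0.657  0.039] w 32.301885935158154
```

>>> apply_moves(motion=[[[0, 0, 0.0005, 0.04], [0, 0, 0.001, 0.08]]])

```text
time: 21.63
tool_pos: [579.2, 180.3, 90.1]
ee_rot: [-3.14, 0.001, 1.736]
contact_force: [-5.0, -3.4, 4.9]
grip_width: 32.5
grasp_force: 59.4
```

```bash
python3 m.py
```

```text
t 21.63 [579.2  180.27  90.15] yaw 1.7363 j6 -0.049 tau6 -0.5852 F [-5.02 -3.43  4.91] M [-0.652  0.722  0.011] w 32.5215604586763
```

>>> apply_moves(motion=[[[0, 0, 0.0005, 0.04], [0, 0, 0.001, 0.08]]])

```text
time: 21.8
tool_pos: [579.1, 180.3, 90.0]
ee_rot: [-3.14, 0.002, 1.611]
contact_force: [-4.2, -4.3, 4.4]
grip_width: 32.2
grasp_force: 59.5
```

```bash
python3 m.py
```

```text
t 21.8 [579.15 180.28  90.  ] yaw 1.6106 j6 0.0767 tau6 -0.5855 F [-4.25 -4.29  4.42] M [-0.639  0.74   0.024] w 32.23065389518466
```

>>> apply_moves(motion=[[[0, 0, 0.0005, 0.04], [0, 0, 0.001, 0.08]]])

```text
time: 21.97
tool_pos: [579.1, 180.3, 89.8]
ee_rot: [-3.14, 0.002, 1.485]
contact_force: [-3.6, -4.8, 4.9]
grip_width: 32.4
grasp_force: 59.5
```

```bash
python3 m.py
```

```text
t 21.97 [579.07 180.31  89.82] yaw 1.4849 j6 0.2023 tau6 -0.5858 F [-3.64 -4.8   4.92] M [-0.69   0.762  0.033] w 32.36956277293746
```

>>> apply_moves(motion=[[[0, 0, 0.0005, 0.04], [0, 0, 0.001, 0.08]]])

```text
time: 22.13
tool_pos: [579.0, 180.3, 89.7]
ee_rot: [-3.14, 0.002, 1.359]
contact_force: [-4.3, -5.0, 4.7]
grip_width: 32.5
grasp_force: 59.5
```

```bash
python3 m.py
```

```text
t 22.13 [579.05 180.31  89.66] yaw 1.3592 j6 0.328 tau6 -0.5863 F [-4.29 -5.05  4.74] M [-0.657  0.741  0.024] w 32.54035993738126
```

>>> apply_moves(motion=[[[0, 0, 0.0005, 0.04], [0, 0, 0.001, 0.08]]])

```text
time: 22.3
tool_pos: [579.0, 180.4, 89.5]
ee_rot: [-3.14, 0.002, 1.234]
contact_force: [-3.8, -3.9, 4.7]
grip_width: 32.5
grasp_force: 59.5
```

```bash
python3 m.py
```

```text
t 22.3 [578.98 180.35  89.52] yaw 1.2336 j6 0.4536 tau6 -0.5866 F [-3.81 -3.86  4.75] M [-0.598  0.801  0.015] w 32.482857066641586
```

>>> apply_moves(motion=[[[0, 0, 0.0005, 0.04], [0, 0, 0.001, 0.08]]])

```text
time: 22.47
tool_pos: [578.9, 180.4, 89.3]
ee_rot: [-3.14, 0.002, 1.108]
contact_force: [-4.6, -2.7, 4.7]
grip_width: 32.7
grasp_force: 59.5
```

```bash
python3 m.py
```

```text
t 22.47 [578.9  180.41  89.31] yaw 1.108 j6 0.5794 tau6 -0.5874 F [-4.64 -2.69  4.72] M [-0.571  0.841  0.026] w 32.69344096728071
```

>>> apply_moves(motion=[[[0, 0, 0.0005, 0.04], [0, 0, 0.001, 0.08]]])

```text
time: 22.63
tool_pos: [578.9, 180.4, 89.2]
ee_rot: [-3.14, 0.003, 0.982]
contact_force: [-5.0, -4.0, 5.2]
grip_width: 32.5
grasp_force: 59.5
```

```bash
python3 m.py
```

```text
t 22.63 [578.88 180.42  89.18] yaw 0.9822 j6 0.705 tau6 -0.5872 F [-4.99 -3.98  5.16] M [-0.634  0.81   0.068] w 32.53075573510584
```

>>> apply_moves(motion=[[[0, 0, 0.0005, 0.04], [0, 0, 0.001, 0.08]]])

```text
time: 22.8
tool_pos: [578.8, 180.5, 89.0]
ee_rot: [-3.141, 0.003, 0.857]
contact_force: [-4.6, -3.4, 5.7]
grip_width: 32.6
grasp_force: 59.5
```

```bash
python3 m.py
```

```text
t 22.8 [578.84 180.46  89.03] yaw 0.8566 j6 0.8307 tau6 -0.5878 F [-4.6  -3.36  5.71] M [-0.498  0.849  0.018] w 32.61334981038332
```

>>> apply_moves(motion=[[[0, 0, 0.0005, 0.04], [0, 0, 0.001, 0.08]]])

```text
time: 22.97
tool_pos: [578.8, 180.5, 88.8]
ee_rot: [-3.141, 0.003, 0.731]
contact_force: [-4.7, -3.8, 5.2]
grip_width: 32.6
grasp_force: 59.5
```

```bash
python3 m.py
```

```text
t 22.97 [578.79 180.47  88.84] yaw 0.7309 j6 0.9563 tau6 -0.5881 F [-4.74 -3.78  5.18] M [-0.491  0.867  0.065] w 32.6439430510603
```

>>> apply_moves(motion=[[[0, 0, 0.0005, 0.04], [0, 0, 0.001, 0.08]]])

```text
time: 23.13
tool_pos: [578.8, 180.6, 88.7]
ee_rot: [-3.141, 0.003, 0.605]
contact_force: [-5.2, -3.1, 6.0]
grip_width: 32.3
grasp_force: 59.5
```

```bash
python3 m.py
```

```text
t 23.13 [578.77 180.57  88.72] yaw 0.6053 j6 1.082 tau6 -0.5885 F [-5.16 -3.07  6.  ] M [-0.476  0.832  0.049] w 32.25319917222527
```

>>> apply_moves(motion=[[[0, 0, 0.0005, 0.04], [0, 0, 0.001, 0.08]]])

```text
time: 23.3
tool_pos: [578.7, 180.6, 88.5]
ee_rot: [-3.141, 0.003, 0.48]
contact_force: [-5.1, -3.4, 5.1]
grip_width: 32.4
grasp_force: 59.5
```

```bash
python3 m.py
```

```text
t 23.3 [578.72 180.62  88.53] yaw 0.4796 j6 1.2077 tau6 -0.5888 F [-5.1  -3.41  5.11] M [-0.456  0.822  0.009] w 32.394561688605286
```

>>> apply_moves(motion=[[[0, 0, 0.0005, 0.04], [0, 0, 0.001, 0.08]]])

```text
time: 23.47
tool_pos: [578.7, 180.7, 88.4]
ee_rot: [3.142, 0.003, 0.354]
contact_force: [-5.2, -3.6, 5.9]
grip_width: 32.4
grasp_force: 59.5
```

```bash
python3 m.py
```

```text
t 23.47 [578.72 180.67  88.39] yaw 0.3539 j6 1.3334 tau6 -0.5891 F [-5.2  -3.57  5.85] M [-0.413  0.824  0.049] w 32.3822131554065
```

>>> apply_moves(motion=[[[0, 0, 0.0005, 0.04], [0, 0, 0.001, 0.08]]])

```text
time: 23.63
tool_pos: [578.7, 180.7, 88.2]
ee_rot: [3.141, 0.003, 0.228]
contact_force: [-5.3, -3.1, 4.4]
grip_width: 32.7
grasp_force: 59.5
```

```bash
python3 m.py
```

```text
t 23.63 [578.72 180.72  88.24] yaw 0.2282 j6 1.459 tau6 -0.5894 F [-5.34 -3.1   4.39] M [-0.39   0.891  0.007] w 32.73811585449676
```

>>> apply_moves(motion=[[[0, 0, 0.0005, 0.04], [0, 0, 0.001, 0.08]]])

```text
time: 23.8
tool_pos: [578.7, 180.8, 88.1]
ee_rot: [3.141, 0.003, 0.103]
contact_force: [-4.9, -2.2, 5.4]
grip_width: 32.2
grasp_force: 59.5
```

```bash
python3 m.py
```

```text
t 23.8 [578.68 180.78  88.07] yaw 0.1026 j6 1.5846 tau6 -0.5896 F [-4.93 -2.23  5.41] M [-0.38   0.854  0.034] w 32.221990172893946
```

>>> apply_moves(motion=[[[0, 0, 0.0005, 0.04], [0, 0, 0.001, 0.08]]])

```text
time: 23.97
tool_pos: [578.7, 180.8, 87.9]
ee_rot: [3.141, 0.003, -0.023]
contact_force: [-5.0, -1.7, 5.3]
grip_width: 32.6
grasp_force: 59.5
```

```bash
python3 m.py
```

```text
t 23.97 [578.66 180.83  87.88] yaw -0.0231 j6 1.7103 tau6 -0.5896 F [-5.02 -1.73  5.26] M [-0.315  0.845  0.01 ] w 32.61193629178684
```

>>> apply_moves(motion=[[[0, 0, 0.0005, 0.04], [0, 0, 0.001, 0.08]]])

```text
time: 24.13
tool_pos: [578.7, 180.9, 87.8]
ee_rot: [3.141, 0.003, -0.149]
contact_force: [-5.2, -0.6, 4.8]
grip_width: 32.8
grasp_force: 59.5
```

```bash
python3 m.py
```

```text
t 24.13 [578.67 180.9   87.77] yaw -0.1488 j6 1.836 tau6 -0.5849 F [-5.23 -0.55  4.76] M [-0.246  0.852  0.035] w 32.75096165854077
```

>>> apply_moves(motion=[[[0, 0, 0.0005, 0.04], [0, 0, 0.001, 0.08]]])

```text
time: 24.3
tool_pos: [578.7, 181.0, 87.6]
ee_rot: [3.14, 0.002, -0.274]
contact_force: [-4.7, -0.7, 4.7]
grip_width: 32.6
grasp_force: 59.5
```

```bash
python3 m.py
```

```text
t 24.3 [578.7  180.95  87.63] yaw -0.2743 j6 1.9616 tau6 -0.5709 F [-4.68 -0.68  4.75] M [-0.184  0.875  0.052] w 32.58297292635125
```

>>> apply_moves(motion=[[[0, 0, 0.0005, 0.04], [0, 0, 0.001, 0.08]]])

```text
time: 24.47
tool_pos: [578.7, 181.0, 87.5]
ee_rot: [3.14, 0.002, -0.4]
contact_force: [-5.0, -1.3, 5.3]
grip_width: 32.6
grasp_force: 59.6
```

```bash
python3 m.py
```

```text
t 24.47 [578.74 181.01  87.55] yaw -0.4001 j6 2.0873 tau6 -0.5515 F [-4.99 -1.29  5.33] M [-0.192  0.791  0.087] w 32.62008903535195
```

Contact shows clearly: tau6 bends at j6≈1.82, and the slope is then 0.154 N m/rad. Two more steps will refine it before the final angle of about contact + 0.785.

>>> apply_moves(motion=[[[0, 0, 0.0005, 0.04], [0, 0, 0.001, 0.08]]])

```text
time: 24.63
tool_pos: [578.8, 181.1, 87.4]
ee_rot: [3.14, 0.002, -0.526]
contact_force: [-5.2, -1.3, 5.0]
grip_width: 32.2
grasp_force: 59.6
```

```bash
python3 m.py
```

```text
t 24.63 [578.76 181.09  87.41] yaw -0.5255 j6 2.2128 tau6 -0.5292 F [-5.19 -1.3   5.05] M [-0.134  0.826  0.093] w 32.18940285371617
```

>>> apply_moves(motion=[[[0, 0, 0.0005, 0.04], [0, 0, 0.001, 0.08]]])

```text
time: 24.8
tool_pos: [578.8, 181.1, 87.3]
ee_rot: [3.14, 0.002, -0.651]
contact_force: [-4.5, -0.9, 4.8]
grip_width: 32.6
grasp_force: 59.6
```

```bash
python3 m.py
```

```text
t 24.8 [578.8  181.12  87.29] yaw -0.6512 j6 2.3384 tau6 -0.504 F [-4.47 -0.92  4.75] M [-0.125  0.776  0.117] w 32.59419163045164
```

>>> apply_moves(motion=[[[0, 0, 0.0005, 0.04], [0, 0, 0.001, 0.08], [0, 0, 0.0015, 0.12], [0, 0, 0.002, 0.148], [0, 0, 0.002, 0.148], [0, 0, 0.002, 0.148]]])

```text
time: 25.3
tool_pos: [578.9, 181.2, 87.1]
ee_rot: [3.14, 0.001, -0.881]
contact_force: [-5.3, -0.2, 4.3]
grip_width: 32.5
grasp_force: 59.6
```

```bash
python3 m.py
```

```text
t 25.3 [578.91 181.18  87.12] yaw -0.881 j6 2.5681 tau6 0.0246 F [-5.26 -0.2   4.26] M [-0.102  0.831  0.014] w 32.48130061531003
```

>>> apply_moves(motion=[[[0, 0, 0, 0], [0, 0, 0, 0], [0, 0, 0, 0], [0, 0, 0, 0], [0, 0, 0, 0]]], hand=56)

```text
time: 25.72
tool_pos: [579.8, 181.0, 87.0]
ee_rot: [-3.141, -0.0, -0.882]
contact_force: [0.6, -0.4, 0.4]
grip_width: 56.5
grasp_force: 0.0
```

>>> apply_moves(motion=[[[0, 0, -0.1, 0], [0, 0, -0.25, 0], [0, 0, -0.5, 0], [0, 0, -0.75, 0], [0, 0, -0.75, 0], [0, 0, -0.75, 0]]])

```text
time: 26.22
tool_pos: [581.5, 181.3, 203.1]
ee_rot: [-3.136, -0.004, -0.882]
contact_force: [-0.8, 0.3, -0.1]
grip_width: 55.7
grasp_force: 0.0
```

```bash
python3 - <<'E'
from h import *
s=r.get_state();C=cam('wrist',s);p,d=snap('wrist','w9.png')
P=cloud(C,d);sel=(P[...,2]>82)&(P[...,2]<110)&(np.hypot(P[...,0]-579.4,P[...,1]-181)<25)
q=P[sel];print(s['tool_pos'],s['contact_force'],len(q),np.median(q,0),q.min(0),q.max(0))
E
```

```text
[581.53525426 181.28511678 203.10343959] [-0.82982597  0.32084449 -0.09803421] 1729 [580.62225835 179.57882677  92.54262935] [563.24978621 164.36685686  82.20767061] [596.04930531 197.0205105   95.5808978 ]
```

View pics/w9.png

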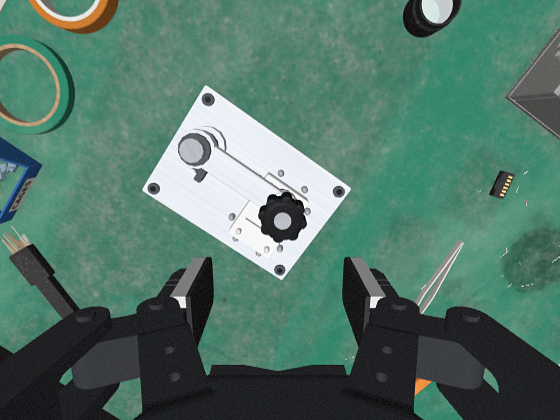

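The arm lies over the nest and the knob is at (283,220), above the screw-head end. It has come down 6.4 mm, which matches the 5.1 rad turned, and the hand is clear, so I'll hand in.

```bash
python3 -c "
from bench import r
print(r.hand_in())"
```

```text
the job is handed in; nothing more can be done
None
```

The job is handed in, with no verdict returned: the nest is seated between its dowels, the clamp arm is against its stop, and I turned the knob about 1/8 turn past the contact I detected and let go, with the other tools untouched.

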